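# Close up the bath lid and point out the free port

### The arm

A 6-joint arm with a two-finger parallel gripper is mounted at the origin on the work surface. World frame = base frame: x ahead of the robot, y to its left, z up, the work surface at z = 0. Lengths are in m, angles in degrees, forces in N, time in s.
With the tool pointing down it reaches from about 0.35 to 0.875 m from the base axis. Payload 4.2 kg.
Tool frame: the origin (TCP) lies between the finger pads, 19 mm behind the fingertips; this is the grasp point; z points along the fingers, y is the line along which they close (so a half turn about z gives the same grasp; the last joint's range is limited). The gripper opens to 87 mm and grips with 3 to 60 N. Pads are 19 mm wide; open, the fingers measure 117 mm over their backs; the gripper's body (75 mm by 190 mm) begins 51 mm behind the grasp point.
Start: joints at [-61.215, 22.042, 0.453, 0, -68.411, -14.817], TCP at [0.151, -0.606, 0.241] pointing down, gripper open.
Joint ranges: [-179.83, 179.83], [-69.29, 118.12], [-61.27, 80.66], [-181.25, 117.63], [-171.15, -9.14], [-177.46, 177.46]. Speed limits (degrees/s): [159.86, 159.86, 180, 180, 180, 180].

### API

Orientations are given as a 3x3 rotation matrix whose columns are the frame's x, y, z axes.
In Python, from station import * gives the robot as it stands.
- The arm moves only by the tool move_arm, never from a script. Its argument "targets" is text: rows parted by semicolons, each of 4 numbers parted by spaces: the shift along the world's x, y, z in units of 25 mm (1.0 is 25 mm), then the turn about the world's z in units of 5 degrees (1.0 is 5 degrees). In form: tx ty tz spin; .... A call has 1 to 10 rows; each row shifts and turns the commanded pose from where the row before left it; what a row does not reach is not made up. A row lasts 1/12 s, in which the tool goes at most 41.7 mm and 7.16 degrees, less where a joint would pass 70% of its speed; a pose out of reach is approached as far as the arm can. A call is refused whole if a number of a shift passes 1 or a number of a turn 1, either way. A call with a gripper value outside its range is refused whole. "gripper" is the finger opening in mm, from 0 to 87, set as the call begins (left out, the last holds). The fingers move at their own pace and stop on an object; the grip force is fixed at half the most. Time passes only in rows, so rows that do not move let the fingers close. It gives the time, the measured TCP pose, the force, the opening and the grip force at its end, in the units of the state.
- sense(): the state, without advancing time (a new reading comes with each control period).
- capture(name): name is "scene" or "top" or "wrist"; returns a dict with "image" (420x560x3 uint8, blue, green, red), "fx", "fy", "cx", "cy" (pixels), "world_from_camera" (4x4, takes a point from camera to world coordinates); the wrist camera has in their place "hand_eye" (4x4, takes a point from camera to tool coordinates, whose origin is the TCP and whose axes are the flange's). Camera axes: x right, y up, looking along -z (the intrinsics and any distortion apply to the point x, -y, -z); pixel columns grow to the right and rows downward; lengths in m; the calibration is good to about 2 mm. A picture is of the moment at which its call begins: read the wrist's pose just before it. There is no depth.
- finish_job(): hands the job in; it is judged then, once.
The state is a dict: "time_s": time; "joints": joint angles; "joint_velocities": joint speeds; "effort": joint torques, N m; "tcp_pos": TCP position; "ee_rot": TCP orientation; "wrist_force": force on the tool from outside, world axes, zero at the start; "moment": the same for the moment, N m; "gripper_width": opening from 0.0 (shut) to 1.0 (fully open); "gripper_force": force on a finger pad.
Only numpy, scipy, OpenCV 4.12 (cv2) and the standard library are available. Lean on these libraries where they do the work, as an engineer would, in place of code of your own. Each camera call takes 0.05 s, during which the arm holds its last target. There are 200 camera calls.

### The job

Check the lid of the water bath before the run: two of the green plugs are standing proud of their collars, so press each one straight down with the fingertips until its flange sits fully home on the collar. Then show me the one port that has been left open: point down at it with the fingertips held still two to three centimetres above the middle of its mouth, without touching it, for three seconds, and finish there, still pointing. Do not lift or pull out anything, and leave the seated plugs, the reactors, the stirrer drives, the spare plug and the vials alone.

Things in the scene. Friction and masses are not known exactly. Their poses are not given: they have to be found in the camera images.
- port_open_mouth (a point): The middle of the mouth of the open port, level with its rim, z up. The open port is a green plastic collar on the bath lid: foot 104 mm across, neck 78 mm across, rim 30 mm above the lid (70 mm above the bench), with nothing in its bore (63 mm wide, dark inside, about 57 mm deep).
- port_open: The same open port: its collar, fixed. Origin: centre of the collar's foot, on the lid (40 mm above the bench), 30 mm below point port_open_mouth.
- port_a: The collar of the first port whose plug stands proud: a green plastic collar on the bath lid: foot 104 mm across, neck 78 mm across, rim 30 mm above the lid (70 mm above the bench). Fixed; origin at the centre of its foot, on the lid.
- plug_a (a joint): How far plug_a is pressed into its collar, m: 0.025 = fully home, flange on the collar's rim; the flange stands 0.025 minus this above the rim. Starts 14 to 20 mm proud, its 65 mm green stem and black sealing ring showing. Slides only straight down or up against a steady 7 N of friction (weight 0.8 to 1.7 N helps downward), stops firmly when home, stays where left.
- plug_a_top (a point): Centre of the top face of plug_a's grip bar, the place to press; moves with the plug; x runs along the bar. The plug: flange 84 mm across and 8 mm thick, on its top a straight grip bar 66 mm long, 14 mm wide and 16 mm high. Fully home, this point is 54 mm above the lid (94 mm above the bench).
- port_b: The collar of the second port whose plug stands proud, same as port_a.
- plug_b (a joint): As plug_a, for the second proud plug.
- plug_b_top (a point): As plug_a_top, for the second proud plug.
- shut_1: A port already shut, fixed: the same collar with the same plug fully home, top of its grip bar 54 mm above the lid. Origin: centre of the collar's foot, on the lid. To be left alone.
- shut_2: A port already shut, fixed: the same collar with the same plug fully home, top of its grip bar 54 mm above the lid. Origin: centre of the collar's foot, on the lid. To be left alone.
- shut_3: A port already shut, fixed: the same collar with the same plug fully home, top of its grip bar 54 mm above the lid. Origin: centre of the collar's foot, on the lid. To be left alone.
- reactor_1: A port with a reactor hanging in it, fixed: the same collar with a glass neck, a grey rubber stopper 60 mm across and two thin capped steel stubs up to 78 mm above the lid. Origin: centre of the collar's foot, on the lid. To be left alone.
- reactor_2: A port with a reactor hanging in it, fixed: the same collar with a glass neck, a grey rubber stopper 60 mm across and two thin capped steel stubs up to 78 mm above the lid. Origin: centre of the collar's foot, on the lid. To be left alone.
- vial_1: A loose capped amber glass vial, 28 mm across, 58 mm high, 30 g, standing on the lid between four collars. Origin: centre of its underside. To be left alone.
- vial_2: A loose capped amber glass vial, 28 mm across, 58 mm high, 30 g, standing on the lid between four collars. Origin: centre of its underside. To be left alone.
- spare_plug: A spare plug like the others (flange 84 mm across and 8 mm thick, on its top a straight grip bar 66 mm long, 14 mm wide and 16 mm high, stem 40 mm long), loose, standing on its stem directly on the lid at the right-hand end, in no port, 64 mm high. Origin: centre of its underside. To be left alone.
- bath: White lid of the water bath, 300 by 790 mm, top 40 mm above the bench, fixed. Origin: on the bench, below the middle of the eight ports (two rows: x = -62 and 62 mm; y = -187, -62, 62, 187 mm in its frame; which port is where varies). Three black stirrer drives, 60 mm square, up to 200 mm above the bench, stand at its ends, at (-65, 315), (55, 315) and (55, -315) mm.

How it is judged:
By the outcome, as a careful person would: the job done as asked, in the order asked, and still so for the second after the job is handed in, with the robot touching nothing.
It also fails if it takes over 54 s, if anything falls off the work surface, if the arm or the gripper's body presses on something with over 40 N, if the wrist force passes 120 N, or if a joint passes its speed limit or range.

## Working session

There is one attempt and no reset: what is moved stays moved. The work goes in short steps, Python scripts to look and compute and a tool call to move; the robot and the scene stay as the last step left them, time stands still between calls to the robot, and variables do not carry over. Pictures are saved under pics/ and viewed, at most 10 in all, crops included, and the job is handed in when it is done.

Besides the shell and the picture viewer there is one more tool, called after ">>>" as name(argument=value, ...) on one line, values as JSON. move_arm: Moves the arm, as the interface text tells. Its arguments: {"type":"object","properties":{"targets":{"type":"string"},"gripper":{"type":"number"}},"required":["targets"]}

```bash
mkdir -p pics; python3 - <<'E'
from station import *
import cv2,numpy as np,pickle
s=sense();print(s['time_s'],s['tcp_pos'],s['ee_rot'],s['gripper_width'])
d={}
for n in("scene","top"):
    c=capture(n);d[n]=c;cv2.imwrite(f"pics/{n}0.png",c['image']);print(n,c['fx'],c['cx'],c['cy'],np.round(c['world_from_camera'],3).tolist(),[k for k in c])
pickle.dump(d,open('d0.pkl','wb'))
E
```

```text
0.0 [ 0.15074003 -0.60598895  0.24018656] [[-9.70478363e-01 -2.41187397e-01 -6.21482067e-04]
 [-2.41188172e-01  9.70476231e-01  2.03714922e-03]
 [ 1.11798857e-04  2.12690336e-03 -9.99997732e-01]] 1.000938319256558
scene 423.21860030991274 281.5353559145537 204.7581983628981 [[-0.627, -0.401, 0.668, 1.141], [0.779, -0.324, 0.537, 0.384], [0.001, 0.857, 0.516, 0.517], [0.0, 0.0, 0.0, 1.0]] ['image', 'fx', 'fy', 'cx', 'cy', 'world_from_camera']
top 395.91610527269916 273.844952534488 210.58535076802326 [[-0.021, 0.987, -0.158, 0.472], [-1.0, -0.02, 0.013, -0.051], [0.01, 0.158, 0.987, 0.749], [0.0, 0.0, 0.0, 1.0]] ['image', 'fx', 'fy', 'cx', 'cy', 'world_from_camera']
```

View pics/top0.png

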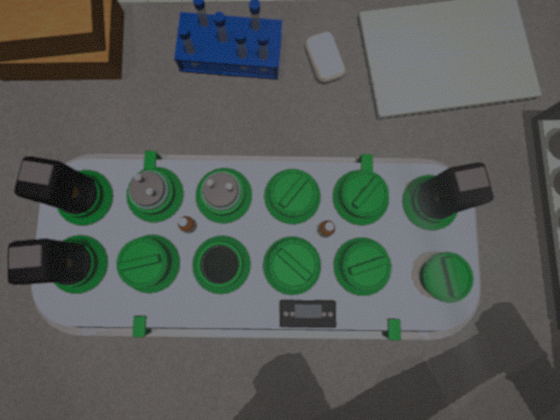

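View pics/scene0.png

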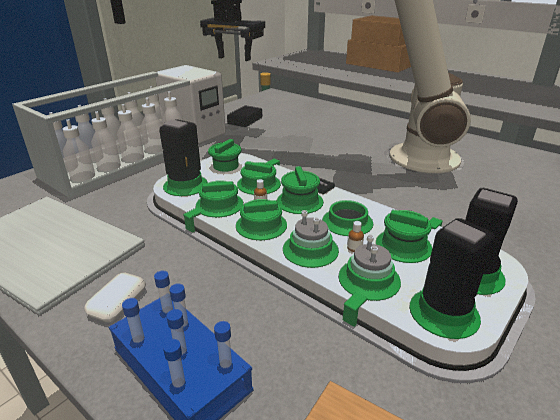

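```bash
cat > h.py <<'E'
import cv2,numpy as np,pickle
def cast(c,u,v,z):
    M=c['world_from_camera'];d=M[:3,:3]@np.array([(u-c['cx'])/c['fx'],-(v-c['cy'])/c['fy'],-1.]);o=M[:3,3]
    return o+d*(z-o[2])/d[2]
def proj(c,p):
    M=c['world_from_camera'];q=M[:3,:3].T@(np.array(p)-M[:3,3])
    return np.array([c['cx']+c['fx']*q[0]/-q[2],c['cy']+c['fy']*q[1]/q[2]])
def green(im):
    h=cv2.cvtColor(im,cv2.COLOR_BGR2HSV);return cv2.inRange(h,(50,120,40),(75,255,255))
E
python3 - <<'E'
from h import *
d=pickle.load(open('d0.pkl','rb'));t,s=d['top'],d['scene']
m=green(t['image'])
cs,_=cv2.findContours(m,cv2.RETR_EXTERNAL,cv2.CHAIN_APPROX_NONE)
L=[]
for c in cs:
    if cv2.contourArea(c)<1500: continue
    (x,y),r=cv2.minEnclosingCircle(c);e=cv2.fitEllipse(c)
    w=cast(t,*e[0],.04);L.append(w[:2]);print(np.round(e[0]),np.round(e[1]),r,np.round(w,4))
# fit grid: feet of ports
grid=np.array([(x,y) for x in(-62,62) for y in(-187,-62,62,187)])/1000.
px=[(363,265),(292,265),(220,262),(147,263),(361,195),(292,195),(222,192),(152,192)]
W=[]
for p in px:
    w=cast(t,*p,.04)[:2];W.append(min(L,key=lambda q:np.hypot(*(q-w))))
W=np.array(W);a=grid.mean(0);b=W.mean(0)
U,_,V=np.linalg.svd((grid-a).T@(W-b));R=(U@V).T
P=(grid-a)@R.T+b;print('det',np.linalg.det(R),'yaw',np.degrees(np.arctan2(R[1,0],R[0,0])),b);print(np.round(np.c_[P,(W-P)*1000],4))
pickle.dump(P,open('P.pkl','wb'))
for n,c,roi in(('top',t,(100,140,310,170)),('scene',s,(180,130,280,180))):
    k=2.5 if n=='top' else 2.8
    x,y,w,h=roi;im=cv2.resize(c['image'][y:y+h,x:x+w],None,fx=k,fy=k,interpolation=cv2.INTER_CUBIC)
    for p in P:
        for z,col in((.094,(0,0,255)),(.111,(255,0,255))):
            q=(proj(c,[*p,z])-[x,y])*k;cv2.circle(im,tuple(int(v) for v in q),2,col,-1)
    cv2.imwrite(f'pics/{n}1.png',im)
E
```

```text
[362. 266.] [54. 57.] 28.743629455566406 [ 0.4818 -0.2146  0.04  ]
[292. 265.] [55. 56.] 28.48417854309082 [ 0.486  -0.0895  0.04  ]
[221. 264.] [55. 56.] 28.7108154296875 [0.4903 0.0355 0.04  ]
[148. 263.] [55. 61.] 31.036865234375 [0.4949 0.1643 0.04  ]
[292. 196.] [53. 54.] 27.298261642456055 [ 0.6109 -0.0939  0.04  ]
[223. 195.] [53. 54.] 27.550994873046875 [0.6151 0.0312 0.04  ]
[361. 194.] [52. 65.] 35.05762481689453 [ 0.6134 -0.2208  0.04  ]
det 1.0 yaw 5.7329186164225625 [ 0.53589474 -0.02793367]
[[ 4.92900e-01 -2.20200e-01 -1.10718e+01  5.56970e+00]
 [ 4.80400e-01 -9.58000e-02  5.55720e+00  6.27530e+00]
 [ 4.68000e-01  2.76000e-02  2.22698e+01  7.94950e+00]
 [ 4.55500e-01  1.51900e-01  3.93311e+01  1.23912e+01]
 [ 6.16300e-01 -2.07800e-01 -2.86780e+00 -1.29702e+01]
 [ 6.03800e-01 -8.34000e-02  7.07660e+00 -1.04476e+01]
 [ 5.91400e-01  3.99000e-02  2.37536e+01 -8.77280e+00]
 [ 5.78900e-01  1.64300e-01 -8.40487e+01  4.70000e-03]]
```

View pics/top1.png

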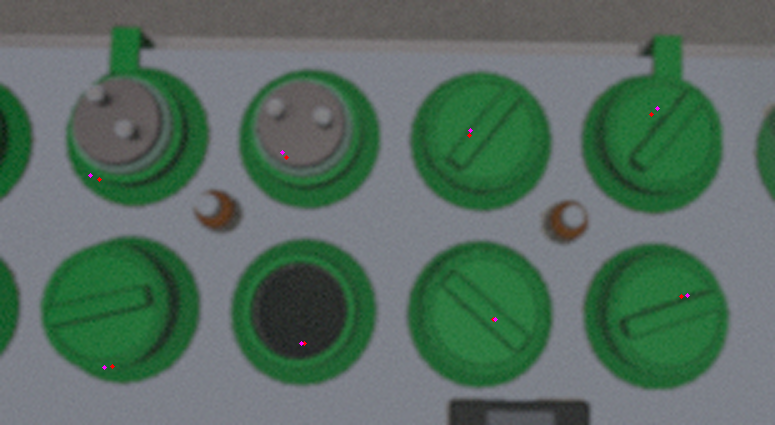

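View pics/scene1.png

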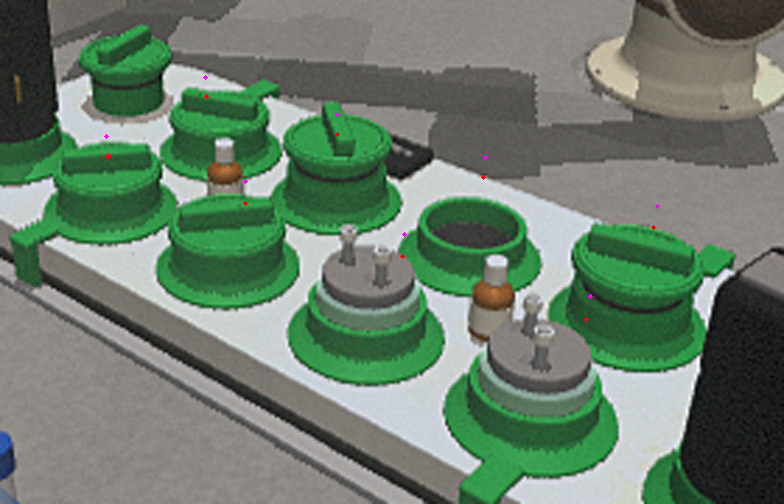

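```bash
python3 - <<'E'
from h import *
d=pickle.load(open('d0.pkl','rb'));t,s=d['top'],d['scene']
grid=np.array([(-62,-187),(-62,-62),(-62,62),(62,-62),(62,62)])/1000.
W=np.array([(.4818,-.2146),(.4860,-.0895),(.4903,.0355),(.6109,-.0939),(.6151,.0312)])
a=grid.mean(0);b=W.mean(0);U,_,V=np.linalg.svd((grid-a).T@(W-b));R=(U@V).T
f=lambda g:(np.array(g)-a)@R.T+b
print('yaw',np.degrees(np.arctan2(R[1,0],R[0,0])),'res mm',np.round((W-f(grid))*1000,1).tolist(),'origin',f((0,0)))
P={'A':f((-.062,.187)),'B':f((-.062,-.062)),'open':f((-.062,.062))};print(P)
for z in(.114,.11): print('ray top',z,'A',cast(t,140,262.4,z)[:2],'B',cast(t,294,264.4,z)[:2])
for n,p in(('A',(409.6,217.9)),('B',(300,175))):
    for z in(.106,.11,.114): print(n,z,cast(s,*p,z)[:2]-P[n])
# bore: dark ellipse at rim level
g=cv2.inRange(cv2.cvtColor(t['image'],cv2.COLOR_BGR2HSV),(0,0,0),(179,255,60))
cs,_=cv2.findContours(g[235:290,190:252],cv2.RETR_EXTERNAL,cv2.CHAIN_APPROX_NONE)
c=max(cs,key=cv2.contourArea)+[190,235];e=cv2.fitEllipse(c);w=cast(t,*e[0],.07);print('bore',e,w, 'width mm',np.array(e[1])/395.9*(.749-.07)*1000)
# collar rim in scene: green ellipse check of predicted mouth
print('pred mouth px top',proj(t,[*P['open'],.07]),'scene',proj(s,[*P['open'],.07]))
print('drives',f((-.065,.315)),f((.055,.315)))
E
```

```text
yaw -1.9890762060942284 res mm [[-0.3, -0.6], [-0.4, -0.4], [-0.4, 0.7], [0.6, -0.5], [0.5, 0.7]] origin [ 0.55051064 -0.02931293]
{'A': array([0.49503858, 0.15972635]), 'B': array([ 0.48639605, -0.08912361]), 'open': array([0.49069996, 0.03480167])}
ray top 0.114 A [0.49420994 0.15473426] B [ 0.48588598 -0.08940719]
ray top 0.11 A [0.49435177 0.15602867] B [ 0.48597536 -0.089651  ]
A 0.106 [0.00521488 0.00278715]
A 0.11 [0.01145309 0.00493768]
A 0.114 [0.01769131 0.00708821]
B 0.106 [ 0.00186177 -0.00218048]
B 0.11 [0.00821672 0.00243999]
B 0.114 [0.01457167 0.00706046]
bore ((219.31080627441406, 264.057373046875), (35.59061050415039, 36.556312561035156), 38.96440124511719) [0.49013664 0.03472308 0.07      ] width mm [61.0407288  62.69698467]
pred mouth px top [219.26453655 263.72372427] scene [349.10216731 209.32491044]
drives [0.49648313 0.28775336] [0.61641083 0.28358828]
```

>>> move_arm(targets="0.56 0.86 0 0.75;0.56 0.86 0 0.75;0.56 0.86 0 0.75;0.56 0.86 0 0.75;0.56 0.86 0 0.75;0.56 0.86 0 0.75;0.56 0.86 0 0.75;0.56 0.86 0 0.75", gripper=0)

```text
time_s: 0.77
tcp_pos: [0.2632, -0.4331, 0.2408]
ee_rot: [[-0.718, -0.696, -0.0], [-0.696, 0.718, 0.001], [-0.0, 0.001, -1.0]]
wrist_force: [-0.5, -0.3, 0.2]
gripper_width: 0.479
gripper_force: 0.0
```

>>> move_arm(targets="0.56 0.86 0 0.75;0.56 0.86 0 0.75;0.56 0.86 0 0.75;0.56 0.86 0 0.75;0.56 0.86 0 0.75;0.56 0.86 0 0.75;0.56 0.86 0 0.75;0.56 0.86 0 0.75")

```text
time_s: 1.43
tcp_pos: [0.3751, -0.2612, 0.241]
ee_rot: [[-0.273, -0.962, -0.001], [-0.962, 0.273, 0.0], [-0.0, 0.001, -1.0]]
wrist_force: [0.7, 0.1, 0.3]
gripper_width: 0.009
gripper_force: 0.0
```

>>> move_arm(targets="0.56 0.86 0 0.75;0.56 0.86 0 0.75;0.56 0.86 0 0.75;0.56 0.86 0 0.75;0.56 0.86 0 0.75;0.56 0.86 0 0.75;0.56 0.86 0 0.75;0.56 0.86 0 0.75;0 0 0 0;0 0 0 0")

```text
time_s: 2.27
tcp_pos: [0.487, -0.0896, 0.2406]
ee_rot: [[0.243, -0.97, -0.001], [-0.97, -0.243, 0.0], [-0.0, 0.001, -1.0]]
wrist_force: [-0.4, -0.6, -0.0]
gripper_width: 0.008
gripper_force: 0.0
```

>>> move_arm(targets="0 0 -0.7 0;0 0 -0.8 0;0 0 -0.8 0;0 0 -0.8 0;0 0 -0.6 0;0 0 -0.2 0;0 0 -0.1 0;0 0 0 0")

```text
time_s: 2.93
tcp_pos: [0.4867, -0.091, 0.1413]
ee_rot: [[0.241, -0.971, -0.0], [-0.971, -0.241, -0.0], [0.0, 0.0, -1.0]]
wrist_force: [-0.2, 1.0, 0.3]
gripper_width: 0.002
gripper_force: 0.0
```

>>> move_arm(targets="0 0.05 -0.1 0;0 0 -0.1 0;0 0 -0.1 0;0 0 -0.1 0;0 0 -0.1 0;0 0 -0.1 0")

```text
time_s: 3.43
tcp_pos: [0.4872, -0.0892, 0.1271]
ee_rot: [[0.242, -0.97, 0.001], [-0.97, -0.242, -0.0], [0.0, -0.001, -1.0]]
wrist_force: [-1.8, 1.6, 6.3]
gripper_width: 0.01
gripper_force: 3.4
```

>>> move_arm(targets="0 0 -0.1 0;0 0 -0.1 0;0 0 -0.1 0;0 0 -0.1 0")

```text
time_s: 3.77
tcp_pos: [0.4872, -0.0892, 0.1172]
ee_rot: [[0.242, -0.97, 0.001], [-0.97, -0.242, -0.0], [0.0, -0.001, -1.0]]
wrist_force: [-0.8, 1.0, 6.5]
gripper_width: 0.004
gripper_force: 3.4
```

Sliding at about 6.5 N; continue in small steps until the force jumps at the stop.

>>> move_arm(targets="0 0 -0.05 0;0 0 -0.05 0;0 0 -0.04 0;0 0 0 0")

```text
time_s: 4.1
tcp_pos: [0.4872, -0.0892, 0.1135]
ee_rot: [[0.242, -0.97, 0.001], [-0.97, -0.242, -0.0], [0.0, -0.001, -1.0]]
wrist_force: [-1.2, 0.9, 4.9]
gripper_width: 0.005
gripper_force: 2.4
```

>>> move_arm(targets="0 0 -0.03 0;0 0 0 0")

```text
time_s: 4.27
tcp_pos: [0.4871, -0.0892, 0.1131]
ee_rot: [[0.242, -0.97, 0.001], [-0.97, -0.242, -0.0], [0.0, -0.001, -1.0]]
wrist_force: [-3.4, 0.4, 7.7]
gripper_width: 0.006
gripper_force: 3.6
```

>>> move_arm(targets="0 0 -0.04 0;0 0 0 0")

```text
time_s: 4.43
tcp_pos: [0.4872, -0.0892, 0.113]
ee_rot: [[0.242, -0.97, 0.001], [-0.97, -0.242, -0.001], [0.001, -0.001, -1.0]]
wrist_force: [-3.3, 2.4, 12.9]
gripper_width: 0.005
gripper_force: 6.6
```

>>> move_arm(targets="0 0 -0.04 0;0 0 0 0")

```text
time_s: 4.6
tcp_pos: [0.4872, -0.0892, 0.1129]
ee_rot: [[0.243, -0.97, 0.001], [-0.97, -0.243, -0.001], [0.001, -0.001, -1.0]]
wrist_force: [-7.3, 3.0, 18.4]
gripper_width: 0.003
gripper_force: 9.6
```

>>> move_arm(targets="0 0 0.4 0;0 0 0.8 0;0 0 0.8 0;0 0 0.8 0;0 0 0.5 0;0 0 0 0")

```text
time_s: 5.1
tcp_pos: [0.4888, -0.0892, 0.1955]
ee_rot: [[0.242, -0.97, 0.007], [-0.97, -0.242, 0.0], [0.002, -0.007, -1.0]]
wrist_force: [0.9, 0.8, 0.5]
gripper_width: 0.002
gripper_force: 0.0
```

>>> move_arm(targets="0 0.6 0 -0.2;0 1 0 -0.3;0.05 1 0 -0.3;0.05 1 0 -0.4;0.05 1 0 -0.4;0.05 1 0 -0.4;0.05 1 0 -0.4;0.05 1 0 -0.4")

```text
time_s: 5.77
tcp_pos: [0.4938, 0.1019, 0.1914]
ee_rot: [[-0.002, -1.0, -0.002], [-1.0, 0.002, -0.0], [0.001, 0.002, -1.0]]
wrist_force: [0.3, -0.4, 1.1]
gripper_width: 0.007
gripper_force: 0.0
```

>>> move_arm(targets="0 1 0 0;0 0.8 0 0;0 0.5 0 0;0 0 0 0;0 0 0 0")

```text
time_s: 6.18
tcp_pos: [0.4939, 0.1583, 0.1917]
ee_rot: [[0.0, -1.0, -0.001], [-1.0, -0.0, -0.001], [0.001, 0.001, -1.0]]
wrist_force: [-0.3, -0.7, -1.3]
gripper_width: 0.001
gripper_force: 0.0
```

>>> move_arm(targets="0 0 -0.6 0;0 0 -0.8 0;0 0 -0.5 0;0 0 -0.1 0;0 0 -0.1 0;0 0 -0.1 0;0 0 -0.1 0;0 0 -0.1 0;0 0 -0.1 0")

```text
time_s: 6.93
tcp_pos: [0.4947, 0.1583, 0.1304]
ee_rot: [[-0.001, -1.0, 0.001], [-1.0, 0.001, 0.001], [-0.001, -0.001, -1.0]]
wrist_force: [-0.9, 0.4, -0.3]
gripper_width: 0.003
gripper_force: 0.0
```

>>> move_arm(targets="0 0 -0.1 0;0 0 -0.1 0;0 0 -0.1 0;0 0 -0.1 0;0 0 -0.1 0")

```text
time_s: 7.35
tcp_pos: [0.4946, 0.1584, 0.1186]
ee_rot: [[0.0, -1.0, 0.001], [-1.0, -0.0, 0.0], [-0.0, -0.001, -1.0]]
wrist_force: [-2.4, 0.2, 6.6]
gripper_width: 0.005
gripper_force: 3.4
```

>>> move_arm(targets="0 0 -0.1 0;0 0 -0.06 0;0 0 -0.04 0;0 0 0 0")

```text
time_s: 7.68
tcp_pos: [0.4946, 0.1584, 0.1133]
ee_rot: [[0.0, -1.0, 0.001], [-1.0, -0.0, 0.0], [-0.0, -0.001, -1.0]]
wrist_force: [-0.3, 0.1, 5.1]
gripper_width: 0.005
gripper_force: 2.3
```

>>> move_arm(targets="0 0 -0.05 0;0 0 -0.03 0;0 0 0 0")

```text
time_s: 7.93
tcp_pos: [0.4947, 0.1584, 0.113]
ee_rot: [[0.001, -1.0, 0.001], [-1.0, -0.001, -0.0], [0.0, -0.001, -1.0]]
wrist_force: [-6.1, -0.2, 14.8]
gripper_width: 0.005
gripper_force: 7.5
```

>>> move_arm(targets="0 0 -0.03 0;0 0 0 0")

```text
time_s: 8.1
tcp_pos: [0.4947, 0.1584, 0.113]
ee_rot: [[0.001, -1.0, 0.002], [-1.0, -0.001, -0.0], [0.0, -0.002, -1.0]]
wrist_force: [-7.6, -0.5, 19.1]
gripper_width: 0.005
gripper_force: 9.5
```

>>> move_arm(targets="0 0 0.4 0;0 0 0.8 0;0 0 0.8 0;0 0 0.8 0;0 0 0.4 0;0 0 0 0")

```text
time_s: 8.6
tcp_pos: [0.4957, 0.1591, 0.1922]
ee_rot: [[-0.0, -1.0, 0.005], [-1.0, 0.0, 0.003], [-0.003, -0.005, -1.0]]
wrist_force: [-0.2, -0.4, 0.3]
gripper_width: 0.002
gripper_force: 0.0
```

```bash
python3 - <<'E'
from station import *
import cv2,numpy as np
s=sense();print(s['tcp_pos'])
c=capture("scene");im=c['image'][120:280,190:470];cv2.imwrite("pics/scene2.png",cv2.resize(im,None,fx=2.8,fy=2.8,interpolation=cv2.INTER_CUBIC))
E
```

```text
[0.49569886 0.15905274 0.19219668]
```

View pics/scene2.png

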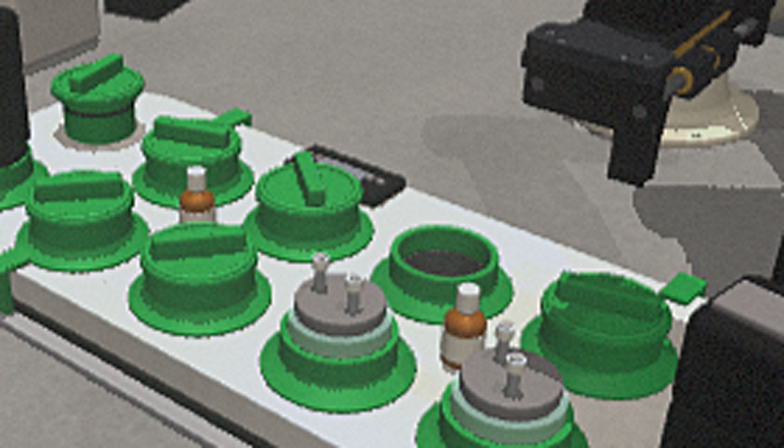

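Both plugs now sit flush: B at (308,195) and A at (605,310), with no black ring showing. The vials still stand. Next is the open port at (445,265).

>>> move_arm(targets="0 -0.6 0 0;-0.1 -0.9 0 0;-0.05 -1 0 0;0 -1 0 0;0 -0.8 0 0;0 -0.5 0 0;0 -0.15 0 0;0 0 0 0;0 0 0 0")

```text
time_s: 9.4
tcp_pos: [0.4907, 0.0349, 0.1893]
ee_rot: [[-0.001, -1.0, -0.001], [-1.0, 0.001, -0.0], [0.0, 0.001, -1.0]]
wrist_force: [0.1, -0.2, 0.4]
gripper_width: 0.008
gripper_force: 0.0
```

>>> move_arm(targets="0 0 -0.5 0;0 0 -0.7 0;0 0 -0.7 0;0 0 -0.5 0;0 0 -0.3 0;0 0 -0.2 0;0 0 -0.1 0;0 0 0 0;0 0 0 0")

```text
time_s: 10.15
tcp_pos: [0.4911, 0.0348, 0.1153]
ee_rot: [[-0.0, -1.0, 0.001], [-1.0, 0.0, 0.0], [-0.0, -0.001, -1.0]]
wrist_force: [0.2, 0.7, 0.2]
gripper_width: 0.007
gripper_force: 0.0
```

>>> move_arm(targets="0 0 0 0;0 0 0 0;0 0 0 0;0 0 0 0;0 0 0 0;0 0 0 0;0 0 0 0;0 0 0 0;0 0 0 0;0 0 0 0")

```text
time_s: 10.98
tcp_pos: [0.4906, 0.0345, 0.1147]
ee_rot: [[-0.001, -1.0, -0.0], [-1.0, 0.001, -0.0], [0.0, 0.0, -1.0]]
wrist_force: [-0.1, 0.6, 0.8]
gripper_width: 0.006
gripper_force: 0.0
```

>>> move_arm(targets="0 0 0 0;0 0 0 0;0 0 0 0;0 0 0 0;0 0 0 0;0 0 0 0;0 0 0 0;0 0 0 0;0 0 0 0;0 0 0 0")

```text
time_s: 11.82
tcp_pos: [0.4906, 0.0345, 0.1147]
ee_rot: [[-0.001, -1.0, 0.0], [-1.0, 0.001, 0.0], [-0.0, -0.0, -1.0]]
wrist_force: [1.1, 0.5, -0.1]
gripper_width: 0.003
gripper_force: 0.0
```

>>> move_arm(targets="0 0 0 0;0 0 0 0;0 0 0 0;0 0 0 0;0 0 0 0;0 0 0 0;0 0 0 0;0 0 0 0;0 0 0 0;0 0 0 0")

```text
time_s: 12.65
tcp_pos: [0.4907, 0.0345, 0.1148]
ee_rot: [[-0.001, -1.0, 0.0], [-1.0, 0.001, 0.0], [-0.0, -0.0, -1.0]]
wrist_force: [0.1, 0.0, 0.3]
gripper_width: 0.006
gripper_force: 0.0
```

>>> move_arm(targets="0 0 0 0;0 0 0 0;0 0 0 0;0 0 0 0;0 0 0 0;0 0 0 0;0 0 0 0;0 0 0 0;0 0 0 0;0 0 0 0")

```text
time_s: 13.48
tcp_pos: [0.4906, 0.0345, 0.1147]
ee_rot: [[-0.001, -1.0, -0.0], [-1.0, 0.001, 0.0], [-0.0, 0.0, -1.0]]
wrist_force: [0.4, 0.0, 0.2]
gripper_width: 0.008
gripper_force: 0.0
```

```bash
python3 - <<'E'
from station import *
import cv2
s=sense();print(s['time_s'],s['tcp_pos'],s['wrist_force'])
c=capture("scene");im=c['image'][120:280,190:470];cv2.imwrite("pics/scene3.png",cv2.resize(im,None,fx=2.8,fy=2.8,interpolation=cv2.INTER_CUBIC))
E
```

```text
13.4833 [0.49063571 0.03450387 0.11473717] [0.36519596 0.02963513 0.19413158]
```

View pics/scene3.png

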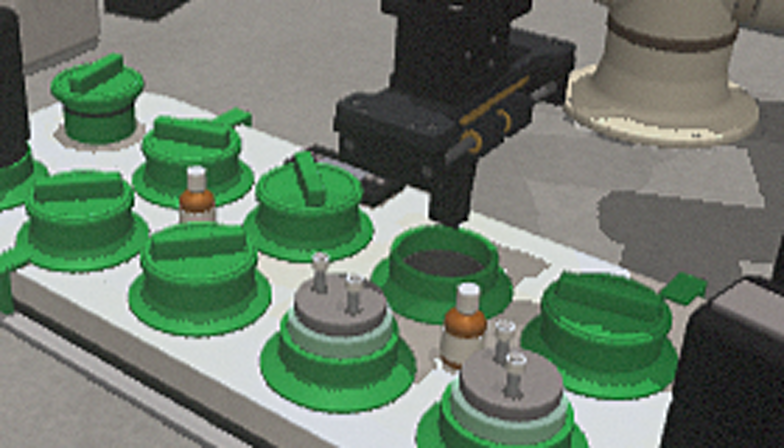

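The closed fingertips, at (448,222), point down above the open mouth at (445,262). Both plugs are home and nothing else has moved.

```bash
python3 -c "
from station import *
print(finish_job())"
```

```text
the job is handed in; nothing more can be done
None
```

Both proud plugs are pressed fully home, and the job is handed in with the fingertips still pointing, about 26 mm above the middle of the open port, after holding still there for just over 3 seconds.

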